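# Drive the seized hinge pin out of the tortilla press

### The arm

A 6-joint arm with a two-finger parallel gripper is mounted at the origin on a cart in front of the work surface, level with it; the furniture and walls round the work are solid. World frame = base frame: x ahead of the robot, y to its left, z up, the work surface at z = 0. Lengths are in m, angles in degrees, forces in N, time in s.
With the tool pointing down it reaches from about 0.35 to 0.975 m from the base axis. Payload 4.9 kg.
Tool frame: the origin (TCP) lies midway between the tips of the shut fingers; the grasp point (between the pads) lies 19 mm behind it (robot.grasp_offset is the z of the grasp point in the tool frame, in m); z points along the fingers, y is the line along which they close (so a half turn about z gives the same grasp; the last joint's range is limited). The gripper opens to 85 mm and grips with 20 to 120 N. Pads are 22 mm wide; open, the fingers measure 114 mm over their backs; the gripper's body (76 mm by 85 mm) begins 54 mm behind the grasp point. The pads swing forward as they close: fully open they stand 13 mm farther back than shut.
Start: joints at [-75.802, 3.019, 92.412, -0, 84.569, -6.818], TCP at [0.224, -0.583, 0.231] pointing down, gripper open.
Joint ranges: [-172.51, 172.51], [-57.92, 126.97], [3.15, 148.05], [-58.71, 238.71], [5.1, 150.11], [-179.66, 179.66]. Speed limits (degrees/s): [147.25, 147.25, 180, 180, 180, 180].

### API

Orientations are given as a 3x3 rotation matrix whose columns are the frame's x, y, z axes.
In Python, from station import robot gives the robot as it stands.
- The arm moves only by the tool play_rows, never from a script. Its argument "series" is a list of rows, each an object of numbers: "hand": the opening, from 0 (shut) to 1 (fully open); "tx", "ty", "tz": the shift along the world's x, y, z normalised to -1 to 1, where 1 is 0.03 m; "turn": the turn about the world's z normalised to -1 to 1, where 1 is 4 degrees. A call has 1 to 20 rows; each row shifts and turns the commanded pose from where the row before left it; what a row does not reach is not made up. A row lasts 1/10 s, in which the tool goes at most 50 mm and 8.59 degrees, less where a joint would pass 70% of its speed; a pose out of reach is approached as far as the arm can. A call with a number of a shift or a turn outside -1 to 1 is refused whole. A call with a gripper value outside its range is refused whole. The fingers move at their own pace and stop on an object; the grip force is fixed at half the most. Time passes only in rows, so rows that do not move let the fingers close. It gives the time, the measured TCP pose, the force, the opening and the grip force at its end, in the units of the state.
- robot.sense(): the state, without advancing time (a new reading comes with each control period).
- robot.capture(name): name is "side" or "top" or "wrist"; returns a dict with "color" (384x512x3 uint8, red, green, blue), "vertical_fov" (degrees; the focal length in pixels is half the picture's height over the tangent of half this angle, whatever the lens; pixels are square), "cx", "cy" (the principal point, pixels), "k1" (the pictures are not rectified: a ray, as slopes to the right and down, at radius r is drawn at 1 + k1 r^2 times it, then the intrinsics apply), "R" (3x3) and "t" (3): a world point X has camera coordinates R X + t. Camera axes: x right, y down, z forward; pixel columns grow to the right and rows downward; lengths in m; the calibration is good to about 2 mm. A picture is of the moment at which its call begins. There is no depth.
- robot.sign_off(): hands the job in; it is judged then, once.
Trained networks look in the newest picture that a camera, given by its name, has taken for a name from the list of things; names that differ only in an ending like _2 or _b are one class to them, and where a whole thing is asked for, a point or a joint stands for the part that bears it (a point fixed in the world has none). Each returns a list of dicts, best first, with "score" (0 to 1); they miss things now and then, are a little off and sometimes report something else, mostly with a low value. They report only what shows in the picture. A call takes as long as a camera call. They do not tell look-alikes from the thing itself.
- robot.outline_of(camera, label): "region" (384x512 bool, what is visible of it) and "extent" ([left, top, width, height] in pixels, round what is visible of it).
- robot.pinpoint(camera, label): "uv" ([column, row] in pixels: a listed point, or the origin of a listed thing).
The state is a dict: "t": time; "joints": joint angles; "joint_vel": joint speeds; "tau": joint torques, N m; "eef_pos": TCP position; "eef_rot": TCP orientation; "wrist_force": force on the tool from outside, world axes, zero at the start; "ft_torque": the same for the moment, N m; "opening": finger opening in m; "gripper_force": force on a finger pad.
Only numpy, scipy, OpenCV 4.12 (cv2) and the standard library are available. Lean on these libraries where they do the work, as an engineer would, in place of code of your own. Each camera call takes 0.05 s, during which the arm holds its last target. There are 200 camera calls.

### The job

The tortilla press has to come apart for washing, but its hinge pin has gummed fast: take the red-handled drift punch, feel its nose into the small off-centre hole in the brass end cap of the hinge, and drive the pin until about 2 cm of it stands out of the other end, never leaning on the cap or the casting with more than about 2 kg. Then lay the punch down flat on the table, draw the pin right out with the fingers and put it in the clear cup, which stays upright. Leave the pepper pot, the salt shaker and the yellow tub where they are.

Things in the scene. Friction and masses are not known exactly. Their poses are not given: they have to be found in the camera images.
- press: Grey cast-aluminium tortilla press, fixed. Origin on the table under the middle of its hinge; z up, y along the hinge, x towards the plates (discs of radius 80 centred at x = 112, 28 mm high, black-gripped lever over them up to 70 mm high, from x = 30). Hinge: knuckles 28 mm thick on a level axis at x = 0, height 34, from y = -26 to +26; brass cap on the +y end; the pin comes out at the -y end.
- cap_face (a point): Point on the hinge axis in the flat outer face of the brass cap (31 mm across, 8 mm thick; face at press y = +34, height 34); axes as the press. The drift hole, 7 mm across, 0.5 mm chamfer, runs parallel to the axis but 3.8 mm off it; the cap sits at any turn, so in which direction is not reported: feel or see it (a short dark mark lies opposite). It leads into the pin's bore.
- exit_face (a point): Point on the hinge axis in the face of the open exit end (press y = -26, height 34); axes as the press. The pin comes out here, towards -y. The plates' edge is about 40 mm to the side of the pin once it is out.
- pin_mid (a point): Middle of the plain steel hinge pin, 14 mm across, 48 mm long, lying along press y. At the start it is wholly inside the bore, its middle within 1.5 mm of y = 0: rear end about 10 mm behind the cap's outer face, front end recessed 0.5 to 3.5 mm. It resists with about 9 to 16 N all along, pushed or pulled, until it leaves the last knuckle (14 mm wide, at the exit).
- drift_grip (a point): Middle of the red, black-grooved grip sleeve of the drift punch, loose on the table. Sleeve 70 mm long, 22 x 22 mm, flat sides, so this point is 11 mm above what it lies on; z up, x towards the nose. Along x: sleeve to 35, steel collar 14 mm thick to 49, straight nose 5 mm thick to its flat end at 91; so the nose goes in 42 mm at most. Head ends at -49. 0.13 to 0.21 kg.
- drift_tip (a point): Centre of the flat end of the punch's nose, 91 mm ahead of drift_grip along its x axis; same axes.
- cup_mid (a point): Middle of the clear plastic cup, half-way up: 69 mm high (this point 34.5 mm above the table), 88 mm across at the rim, about 60 mm inside near the floor, open at the top, loose, 60 g.
- pepper: Pepper pot with black lid, 50 mm across, 74 mm high; origin at the centre of its underside. Leave it alone.
- salt: Salt shaker with grey top, 44 mm across, 90 mm high; origin at the centre of its underside. Leave it alone.
- tub: Small tub with yellow lid, 63 x 58 mm, 47 mm high; origin at the centre of its underside. Leave it alone.
There are look-alikes about, which are no part of the job. Of the things that look like the part that bears drift_grip, take the one that is farthest to the robot's left at the start.

How it is judged (in metres and radians):
On the way, in this order (a step that is already met when the one before it is completed fails the run):
1. the pin stands 15 mm or more out of the exit end, pushed there by the punch's nose through the cap (y of pin_mid in the frame of press between -0.05 and -0.017 m and distance between drift_tip and pin_mid below 0.034 m and y of drift_tip in the frame of press below 0.012 m), for 0.1 s.
2. the pin is clear of the hinge, in the fingers, and the punch lies on the table (y of pin_mid in the frame of press below -0.053 m and contact force between the fingers and pin above 1 N and height (world z) of drift_grip below 0.02 m), for 0.1 s.
At the end, for the whole second after the job is handed in: The pin is at rest in the cup (within 32 mm of its middle seen from above, below 60 mm); the cup stands upright on the table; the punch lies at rest on the table (sleeve middle below 20 mm), clear of the press (horizontal distance between pin_mid and cup_mid below 0.032 m and height (world z) of pin_mid below 0.06 m and linear speed of pin below 0.05 m/s and angle between cup_mid's own z axis and vertical below 0.15 rad and height (world z) of cup_mid below 0.045 m and height (world z) of drift_grip between 0 and 0.02 m and linear speed of drift below 0.02 m/s and contact force between drift and press below 0.5 N); the robot touches nothing.
It fails at once if the punch presses on the press (casting or cap) with more than 25 N (contact force between drift and press above 25 N).
It fails at once if the pepper pot, salt shaker or yellow tub is moved more than 20 mm (distance of any of pepper, salt, tub from where it was at the start of the episode above 0.02 m).
It also fails if it takes over 69 s, if anything falls off the work surface, if the arm or the gripper's body presses on something with over 40 N, if the wrist force passes 120 N, or if a joint passes its speed limit or range.

## Working session

There is one attempt and no reset: what is moved stays moved. The work goes in short steps, Python scripts to look and compute and a tool call to move; the robot and the scene stay as the last step left them, time stands still between calls to the robot, and variables do not carry over. Pictures are saved under pics/ and viewed, at most 10 in all, crops included, and the job is handed in when it is done.

Besides the shell and the picture viewer there is one more tool, called after "Emit:" by a JSON object that holds its "api" and its "payload", one argument or row to a line. play_rows: Moves the arm, as the interface text tells. Its arguments: {"type":"object","properties":{"series":{"type":"array"}},"required":["series"]}

```bash
ls; mkdir -p pics
cat > h.py <<'E'
import numpy as np, cv2
from station import robot
def cap(n,save=None):
    c=robot.capture(n)
    if save: cv2.imwrite('pics/'+save,c['color'][:,:,::-1])
    return c
def K(c):
    f=c['color'].shape[0]/2/np.tan(np.radians(c['vertical_fov'])/2)
    return f
def ray(c,uv):
    f=K(c); d=(np.array(uv,float)-[c['cx'],c['cy']])/f
    r=np.linalg.norm(d); u=r
    for _ in range(30): u=r/(1+c['k1']*u*u)
    s=d*(u/r if r>0 else 1)
    R=np.array(c['R']);t=np.array(c['t'])
    v=R.T@np.array([s[0],s[1],1]); return -R.T@t, v/np.linalg.norm(v)
def proj(c,X):
    p=np.array(c['R'])@np.array(X)+np.array(c['t']); s=p[:2]/p[2]
    s=s*(1+c['k1']*(s@s)); return s*K(c)+[c['cx'],c['cy']]
def onz(c,uv,z):
    o,v=ray(c,uv); return o+v*(z-o[2])/v[2]
def tri(*obs):
    A=np.zeros((3,3));b=np.zeros(3)
    for c,uv in obs:
        o,v=ray(c,uv); P=np.eye(3)-np.outer(v,v); A+=P;b+=P@o
    X=np.linalg.solve(A,b)
    return X,[np.round(proj(c,X)-uv,1) for c,uv in obs]
E
python3 - <<'E'
from h import *
np.set_printoptions(precision=4,suppress=True)
cs={n:cap(n,n+'0.png') for n in ('top','side','wrist')}
for n in cs:
    c=cs[n]; print(n,K(c),c['k1'],'cam',-np.array(c['R']).T@c['t'])
    for l in ['press','cap_face','exit_face','drift_grip','drift_tip','cup_mid','pepper','salt','tub','pin_mid']:
        print(' ',l,[(np.round(d['uv'],1).tolist(),round(d['score'],2)) for d in robot.pinpoint(n,l)[:4]])
a=np.hstack([cv2.imread('pics/top0.png'),cv2.imread('pics/side0.png')])
cv2.imwrite('pics/both.png',cv2.resize(a,(800,300),interpolation=cv2.INTER_AREA))
print(robot.sense())
E
```

```text
pics
top 485.1282539156963 -0.0036251076191442075 cam [ 0.2791 -0.2902  1.3226]
  press [([232.1, 137.0], 0.96)]
  cap_face [([225.0, 127.1], 0.95)]
  exit_face [([236.9, 140.7], 0.9)]
  drift_grip [([277.2, 263.6], 0.78), ([164.2, 147.8], 0.67)]
  drift_tip [([186.4, 171.3], 0.69)]
  cup_mid [([270.2, 198.1], 0.83)]
  pepper []
  salt [([163.5, 145.8], 0.74), ([302.4, 180.8], 0.49)]
  tub [([303.9, 184.2], 0.73), ([334.3, 153.5], 0.63)]
  pin_mid []
side 493.90316261502534 -0.0985037609807302 cam [ 0.0612 -1.1165  0.6875]
  press [([300.5, 189.7], 0.63)]
  cap_face [([303.2, 177.6], 0.84)]
  exit_face [([298.2, 185.9], 0.79)]
  drift_grip [([179.0, 259.1], 0.96), ([260.6, 157.2], 0.73)]
  drift_tip [([132.9, 267.4], 0.73)]
  cup_mid [([256.9, 221.1], 0.84)]
  pepper [([298.8, 191.3], 0.58), ([227.1, 197.2], 0.48)]
  salt [([289.9, 257.5], 0.67)]
  tub [([343.7, 272.4], 0.81), ([303.2, 174.9], 0.57)]
  pin_mid [([300.9, 177.5], 0.6)]
wrist 292.1157033744343 0.01149492043705037 cam [ 0.2894 -0.5587  0.3729]
  press []
  cap_face []
  exit_face []
  drift_grip [([71.3, 109.8], 0.76)]
  drift_tip [([54.2, 180.4], 0.59)]
  cup_mid []
  pepper []
  salt []
  tub []
  pin_mid []
{'t': 1.65, 'joints': array([-75.8021,   3.0194,  92.411 ,   0.0011,  84.5688,  -6.8172]), 'joint_vel': array([ 0.0159,  0.0666,  0.001 ,  0.0399, -0.0222, -0.0072]), 'tau': array([  0.0003, -39.3668, -37.0449,  -0.0001,   0.0006,  -0.    ]), 'eef_pos': array([ 0.2241, -0.5834,  0.2313]), 'eef_rot': array([[ 0.9335,  0.3586,  0.    ],
       [ 0.3586, -0.9335, -0.    ],
       [ 0.    ,  0.    , -1.    ]]), 'wrist_force': array([0.0706, 0.3737, 0.9341]), 'ft_torque': array([ 0.0185,  0.0365, -0.0008]), 'gripper_force': 0.0, 'opening': 0.08550170630933993}
```

View pics/both.png

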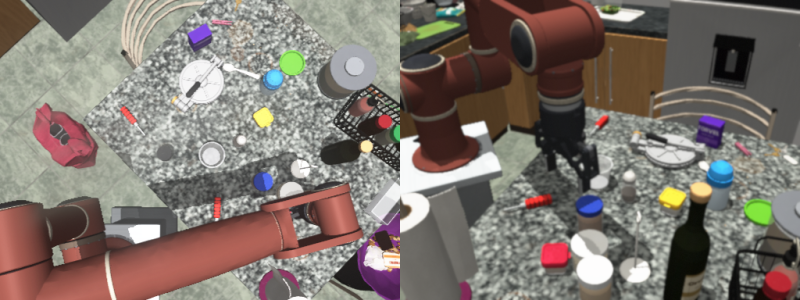

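Run:
```python
import cv2,numpy as np
a=cv2.imread('pics/top0.png')[90:310,120:400]
cv2.imwrite('pics/topc.png',cv2.resize(a,(764,600),interpolation=cv2.INTER_CUBIC))
```

```text
(no output)
```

View pics/topc.png

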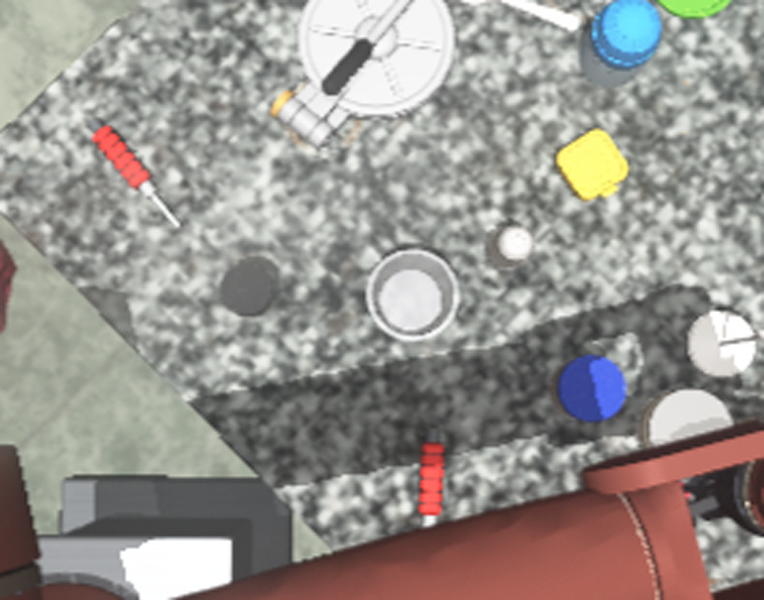

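```bash
cat > m.py <<'E'
from h import *
np.set_printoptions(precision=4,suppress=True)
T=cap('top');S=cap('side')
print(T['R'],S['R'])
print('base px',proj(T,[0,0,0]), 'x+.3',proj(T,[.3,0,0]),'y+.3',proj(T,[0,.3,0]))
for l,a,b in [('cap',(225,127.1),(303.2,177.6)),('exit',(236.9,140.7),(298.2,185.9)),('press',(232.1,137),(300.5,189.7)),('A',(164.2,147.8),(260.6,157.2)),('B',(277.2,263.6),(179,259.1)),('cup',(270.2,198.1),(256.9,221.1))]:
    print(l,*tri((T,a),(S,b)))
print('A z.011',onz(T,(164.2,147.8),.011),'tip',onz(T,(186.4,171.3),.011),'B',onz(T,(277.2,263.6),.011))
print('cap',onz(T,(225,127.1),.034),'exit',onz(T,(236.9,140.7),.034))
print('cup',onz(T,(270.2,198.1),.0345))
W=cap('wrist'); print(W['R'],'fwd',np.array(W['R']).T@[0,0,1])
E
python3 m.py
```

```text
[[ 0.0019 -1.      0.0077]
 [-0.9957 -0.0027 -0.0931]
 [ 0.0931 -0.0075 -0.9956]] [[ 0.9229 -0.3847 -0.018 ]
 [-0.2325 -0.5192 -0.8224]
 [ 0.3071  0.7631 -0.5686]]
base px [143.7331 344.2437] x+.3 [146.3119 231.0622] y+.3 [ 30.5999 344.1187]
cap [ 0.5797 -0.2118  0.0252] [array([-0.3,  0.8]), array([ 1. , -0.2])]
exit [ 0.5443 -0.2457  0.0299] [array([ 0.1, -0.3]), array([-0.3,  0. ])]
press [ 0.5593 -0.2315  0.006 ] [array([ 0.1, -0.2]), array([-0.2,  0. ])]
A [ 0.5311 -0.0462  0.0065] [array([ 0.4, -1.1]), array([-1.2,  0.2])]
B [ 0.2133 -0.355   0.0047] [array([ 0., -0.]), array([-0.,  0.])]
cup [ 0.3921 -0.3367  0.0344] [array([ 0.6, -1.6]), array([-2.1,  0.3])]
A z.011 [ 0.5271 -0.046   0.011 ] tip [ 0.4624 -0.1077  0.011 ] B [ 0.2136 -0.3547  0.011 ]
cap [ 0.58   -0.2132  0.034 ] exit [ 0.5428 -0.2456  0.034 ]
cup [ 0.3878 -0.3352  0.0345]
[[ 0.3584 -0.9336  0.0006]
 [-0.8987 -0.3449  0.271 ]
 [-0.2528 -0.0976 -0.9626]] fwd [-0.2528 -0.0976 -0.9626]
```

Red-handled punches: A at top-picture pixel (164,148) and B at (277,263). The picture's left is world +y, so A (y ≈ -0.05) is the leftmost against B (y ≈ -0.35). The crop confirms A is red with a steel nose at (186,171). The brass cap is at (225,127), the cup at (270,198) and the yellow tub at (338,150). Next I go over the press to look at the cap.

Emit:
{"api": "play_rows", "payload": {
  "series": [
    {"hand": 1, "tx": 0.54, "ty": 0.51, "tz": 0, "turn": 1},
    {"hand": 1, "tx": 0.54, "ty": 0.51, "tz": 0, "turn": 1},
    {"hand": 1, "tx": 0.54, "ty": 0.51, "tz": 0, "turn": 1},
    {"hand": 1, "tx": 0.54, "ty": 0.51, "tz": 0, "turn": 1},
    {"hand": 1, "tx": 0.54, "ty": 0.51, "tz": 0, "turn": 1},
    {"hand": 1, "tx": 0.54, "ty": 0.51, "tz": 0, "turn": 1},
    {"hand": 1, "tx": 0.54, "ty": 0.51, "tz": 0, "turn": 1},
    {"hand": 1, "tx": 0.54, "ty": 0.51, "tz": 0, "turn": 1},
    {"hand": 1, "tx": 0.54, "ty": 0.51, "tz": 0, "turn": 1},
    {"hand": 1, "tx": 0.54, "ty": 0.51, "tz": 0, "turn": 1},
    {"hand": 1, "tx": 0.54, "ty": 0.51, "tz": 0, "turn": 1},
    {"hand": 1, "tx": 0.54, "ty": 0.51, "tz": 0, "turn": 1},
    {"hand": 1, "tx": 0.54, "ty": 0.51, "tz": 0, "turn": 1},
    {"hand": 1, "tx": 0.54, "ty": 0.51, "tz": 0, "turn": 1},
    {"hand": 1, "tx": 0.54, "ty": 0.51, "tz": 0, "turn": 1},
    {"hand": 1, "tx": 0.54, "ty": 0.51, "tz": 0, "turn": 1},
    {"hand": 1, "tx": 0.54, "ty": 0.51, "tz": 0, "turn": 1},
    {"hand": 1, "tx": 0.54, "ty": 0.51, "tz": 0, "turn": 1},
    {"hand": 1, "tx": 0.54, "ty": 0.51, "tz": 0, "turn": 1},
    {"hand": 1, "tx": 0.54, "ty": 0.51, "tz": 0, "turn": 1}
  ]
}}

```text
t: 3.8
eef_pos: [0.5488, -0.2767, 0.2314]
eef_rot: [[-0.194, 0.981, 0.0], [0.981, 0.194, -0.0], [-0.0, 0.0, -1.0]]
wrist_force: [-0.8, 0.4, 0.1]
opening: 0.0853
gripper_force: 0.0
```

```bash
cat > look.py <<'E'
import sys,pickle
from h import *
np.set_printoptions(precision=4,suppress=True)
n=sys.argv[1]; c=cap('wrist',n+'.png'); pickle.dump({k:c[k] for k in c},open(n+'.pkl','wb'))
print('cam',-np.array(c['R']).T@c['t'])
for a in sys.argv[2:]:
    l,z=a.split(':')
    for d in robot.pinpoint('wrist',l)[:2]: print(l,np.round(d['uv'],1),round(d['score'],2),onz(c,d['uv'],float(z)))
s=robot.sense();print(s['t'],s['eef_pos'],np.degrees(np.arctan2(s['eef_rot'][1,0],s['eef_rot'][0,0])))
E
python3 look.py w1 cap_face:.034 exit_face:.034 press:0
```

```text
cam [ 0.5366 -0.2095  0.3741]
cap_face [253.5 152.7] 0.4 [ 0.5435 -0.2566  0.034 ]
exit_face [255.5 150.4] 0.95 [ 0.5452 -0.2535  0.034 ]
press [266.5 136.2] 0.65 [ 0.5562 -0.2377  0.    ]
4.0 [ 0.5481 -0.2773  0.2312] 101.0103965642214
```

View pics/w1.png

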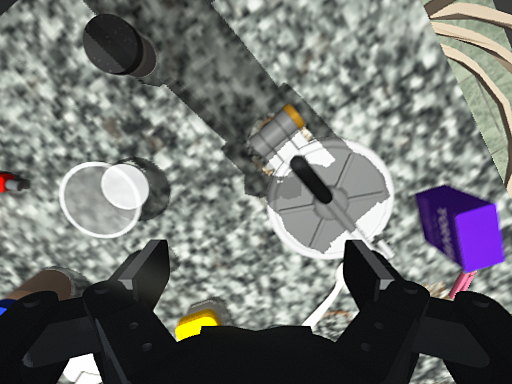

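The brass cap shows at (294,116) on the hinge barrel, which runs down-left to about (254,155). The plates' disc is centred near (330,198), the pepper pot is at (119,47) and the tub at (200,325). I go on to the side-on look at the cap face.

Run:
```python
from h import *; import pickle
c=pickle.load(open('w1.pkl','rb'))
for uv,z in [((330,198),.028),((299,113),.034),((255,154),.034)]: print(onz(c,uv,z))
im=c['color'].astype(int); m=(im[:,:,0]>150)&(im[:,:,2]<90)&(im[:,:,0]-im[:,:,2]>90); m[200:]=0
print(np.argwhere(m).mean(0)[::-1], np.percentile(np.argwhere(m),[2,98],axis=0))
```

```text
[ 0.64712888 -0.29409562  0.028     ]
[ 0.58500754 -0.20298319  0.034     ]
[ 0.54545998 -0.25771227  0.034     ]
[204.86432161 137.08542714] [[108.96   0.  ]
 [191.   301.  ]]
```

Emit:
{"api": "play_rows", "payload": {
  "series": [
    {"hand": 1, "tx": 0.54, "ty": 0.51, "tz": 0, "turn": 1},
    {"hand": 1, "tx": 0.54, "ty": 0.51, "tz": -0.1, "turn": 1},
    {"hand": 1, "tx": 0.54, "ty": 0.51, "tz": -0.4, "turn": 1},
    {"hand": 1, "tx": 0.54, "ty": 0.51, "tz": -0.7, "turn": 1},
    {"hand": 1, "tx": 0.54, "ty": 0.51, "tz": -1, "turn": 1},
    {"hand": 1, "tx": 0.54, "ty": 0.51, "tz": -1, "turn": 1},
    {"hand": 1, "tx": 0.54, "ty": 0.51, "tz": -1, "turn": 1},
    {"hand": 1, "tx": 0.4, "ty": 0.5, "tz": -1, "turn": 0.5},
    {"hand": 1, "tx": 0, "ty": 0, "tz": -0.5, "turn": 0},
    {"hand": 1, "tx": 0, "ty": 0, "tz": 0, "turn": 0},
    {"hand": 1, "tx": 0, "ty": 0, "tz": 0, "turn": 0}
  ]
}}

```text
t: 5.1
eef_pos: [0.6734, -0.1567, 0.0612]
eef_rot: [[-0.655, 0.756, 0.001], [0.756, 0.655, -0.001], [-0.001, -0.0, -1.0]]
wrist_force: [-0.2, 0.9, 0.1]
opening: 0.0854
gripper_force: 0.0
```

```bash
python3 look.py w2 cap_face:.034; python3 -c "
import cv2;a=cv2.imread('pics/w2.png');cv2.imwrite('pics/w2h.png',cv2.resize(a,(800,600)))"
```

```text
cam [ 0.6295 -0.1048  0.2039]
cap_face [ 84.  187.7] 0.87 [ 0.5812 -0.2061  0.034 ]
5.2 [ 0.6744 -0.1569  0.0629] 130.92103692133898
```

View pics/w2h.png

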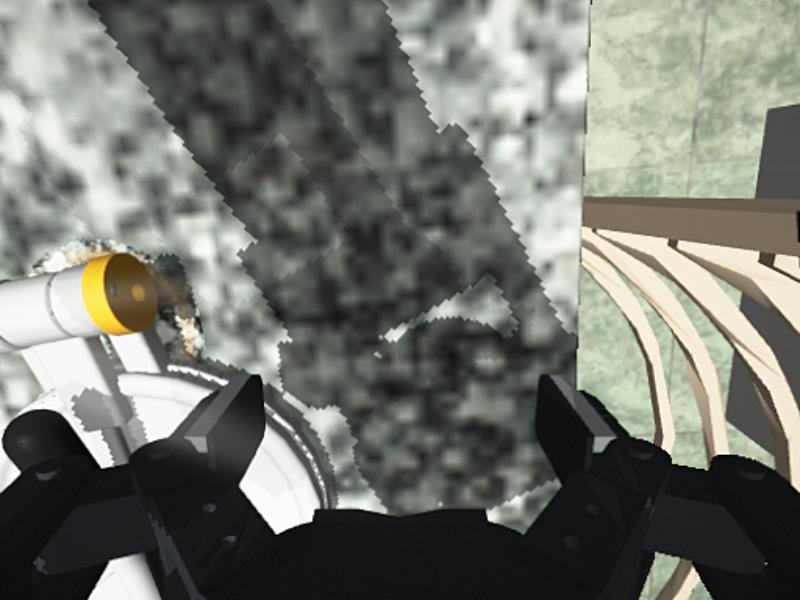

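The cap face shows in the shade at (135,290) of the enlarged view, which is (86,187) in the original. I'll enlarge it with more contrast.

Run:
```python
import cv2,numpy as np
a=cv2.imread('pics/w2.png')[155:220,50:115]
a=np.clip(a.astype(float)*1.8,0,255).astype('uint8')
cv2.imwrite('pics/w2c.png',cv2.resize(a,(585,585),interpolation=cv2.INTER_CUBIC))
```

```text
(no output)
```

View pics/w2c.png

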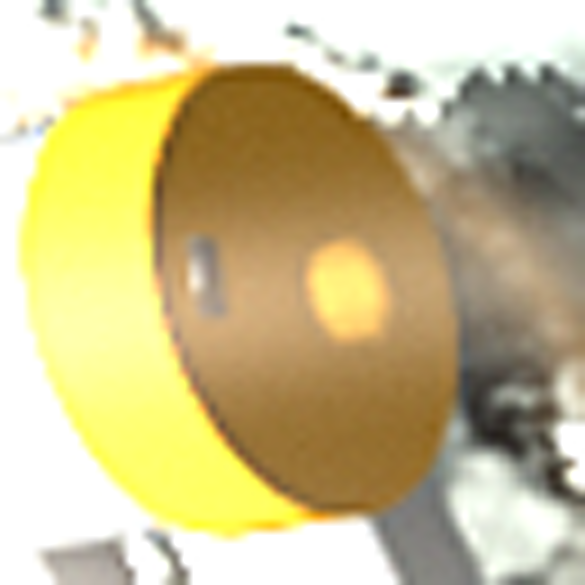

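Run:
```python
from h import *; import pickle
from scipy.optimize import least_squares
np.set_printoptions(precision=4,suppress=True)
c=pickle.load(open('w2.pkl','rb')); o=np.array([50,155])
B=np.array([(157,250),(265,65),(205,70),(460,330),(430,200),(350,515),(400,497),(175,350),(270,480),(360,120)])/9.+o-.44
th=np.linspace(0,2*np.pi,361)
def ax(y): n=np.array([np.cos(y),np.sin(y),0]); return n,np.array([n[1],-n[0],0])
def circ(p,r=.0155):
    n,x=ax(p[2]); C=np.array([p[0],p[1],p[3]])
    return np.array([proj(c,C+r*(np.cos(t)*x+np.sin(t)*np.array([0,0,1]))) for t in th])
def res(p):
    P=circ(p); return np.r_[[np.min(np.linalg.norm(P-b,axis=1)) for b in B],(p[3]-.034)/.001]
for y0 in (41,50,54):
    s=least_squares(res,[.582,-.206,np.radians(y0),.034],x_scale=[.01,.01,.1,.01],diff_step=1e-3)
    p=s.x; n,x=ax(p[2]); print(p[:2],p[3],np.degrees(p[2]),s.cost)
    O=np.array([p[0],p[1],0])-.034*n; print(' origin',O,'disc pred',O+.112*x, 'exit',O-.026*n)
    C=np.array([p[0],p[1],p[3]])
    for name,uv in (('hole',np.array([347,290])/9.+o-.44),('mark',np.array([205,277])/9.+o-.44)):
        q,v=ray(c,uv); X=q+v*((C-q)@n)/(v@n)-C; print(' ',name,'px',X@x*1000,'pz',X[2]*1000)
```

```text
[ 0.5811 -0.2053] 0.03360046104351258 53.55583341444835 1.5965356953590408
 origin [ 0.5609 -0.2327  0.    ] disc pred [ 0.651  -0.2992  0.    ] exit [ 0.5454 -0.2536  0.    ]
  hole px 0.9624578783747996 pz -2.7267942254214916
  mark px -3.3947193926458357 pz 10.343419677124349
[ 0.5811 -0.2053] 0.03358044712562455 53.263251927841246 1.5888113124306344
 origin [ 0.5607 -0.2326  0.    ] disc pred [ 0.6505 -0.2996  0.    ] exit [ 0.5452 -0.2534  0.    ]
  hole px 0.9454763890679521 pz -2.762710061470414
  mark px -3.4166924657148705 pz 10.344237178369326
[ 0.5811 -0.2053] 0.03359284165904585 53.661914748173615 1.5990598656923105
 origin [ 0.5609 -0.2327  0.    ] disc pred [ 0.6512 -0.2991  0.    ] exit [ 0.5455 -0.2536  0.    ]
  hole px 0.951875990063564 pz -2.7291374514745934
  mark px -3.4042830210021617 pz 10.330059087558691
```

The light disc at crop (347,290) is the hole and the dark mark is at (205,277). Both put the hole at about -72° in the face, so +1.2 mm in press x and 3.6 mm below the axis, with the hinge yaw about 53.5°. Now to the punch.

Emit:
{"api": "play_rows", "payload": {
  "series": [
    {"hand": 1, "tx": -0.1, "ty": 0.17, "tz": 0.6, "turn": 1},
    {"hand": 1, "tx": -0.2, "ty": 0.17, "tz": 0.6, "turn": 1},
    {"hand": 1, "tx": -0.26, "ty": 0.17, "tz": 0.6, "turn": 1},
    {"hand": 1, "tx": -0.27, "ty": 0.17, "tz": 0.6, "turn": 1},
    {"hand": 1, "tx": -0.27, "ty": 0.17, "tz": 0.6, "turn": 1},
    {"hand": 1, "tx": -0.27, "ty": 0.17, "tz": 0.6, "turn": 1},
    {"hand": 1, "tx": -0.27, "ty": 0.17, "tz": 0.6, "turn": 1},
    {"hand": 1, "tx": -0.27, "ty": 0.17, "tz": 0.2, "turn": 1},
    {"hand": 1, "tx": -0.27, "ty": 0.17, "tz": 0, "turn": 1},
    {"hand": 1, "tx": -0.27, "ty": 0.17, "tz": 0, "turn": 1},
    {"hand": 1, "tx": -0.27, "ty": 0.17, "tz": 0, "turn": 1},
    {"hand": 1, "tx": -0.27, "ty": 0.17, "tz": 0, "turn": 1},
    {"hand": 1, "tx": -0.27, "ty": 0.17, "tz": 0, "turn": 1},
    {"hand": 1, "tx": -0.27, "ty": 0.17, "tz": 0, "turn": 1},
    {"hand": 1, "tx": -0.27, "ty": 0.17, "tz": 0, "turn": 1},
    {"hand": 1, "tx": -0.27, "ty": 0.17, "tz": 0, "turn": 1},
    {"hand": 1, "tx": -0.27, "ty": 0.17, "tz": 0, "turn": 1},
    {"hand": 1, "tx": -0.27, "ty": 0.17, "tz": 0, "turn": 1},
    {"hand": 1, "tx": -0.27, "ty": 0.17, "tz": 0, "turn": 1},
    {"hand": 1, "tx": -0.27, "ty": 0.17, "tz": 0, "turn": 1}
  ]
}}

```text
t: 7.2
eef_pos: [0.5193, -0.0539, 0.1946]
eef_rot: [[-0.856, -0.517, 0.004], [-0.517, 0.856, -0.001], [-0.003, -0.003, -1.0]]
wrist_force: [-0.0, -0.8, 0.1]
opening: 0.0856
gripper_force: 0.0
```

Emit:
{"api": "play_rows", "payload": {
  "series": [
    {"hand": 1, "tx": 0, "ty": 0, "tz": 0, "turn": 1},
    {"hand": 1, "tx": 0, "ty": 0, "tz": 0, "turn": 1},
    {"hand": 1, "tx": 0, "ty": 0, "tz": 0, "turn": 1},
    {"hand": 1, "tx": 0, "ty": 0, "tz": 0, "turn": 0},
    {"hand": 1, "tx": 0, "ty": 0, "tz": 0, "turn": 0}
  ]
}}

```text
t: 7.7
eef_pos: [0.5194, -0.0538, 0.1938]
eef_rot: [[-0.733, -0.681, 0.003], [-0.681, 0.733, -0.001], [-0.001, -0.002, -1.0]]
wrist_force: [-0.5, -0.5, -0.8]
opening: 0.0854
gripper_force: 0.0
```

```bash
python3 look.py w3 drift_grip:.011 drift_tip:.011
python3 - <<'E'
from h import *; import pickle
c=pickle.load(open('w3.pkl','rb')); im=c['color'].astype(int)
m=((im[:,:,0]>130)&(im[:,:,1]<80)&(im[:,:,2]<80)).astype('uint8')
n,l,st,ce=cv2.connectedComponentsWithStats(cv2.morphologyEx(m,cv2.MORPH_CLOSE,np.ones((9,9))))
i=1+np.argmax(st[1:,4]); print(st[i],ce[i],onz(c,ce[i],.018))
print(cv2.minAreaRect(np.argwhere(l==i)[:,::-1].astype(np.float32)))
bx=cv2.boxPoints(cv2.minAreaRect(np.argwhere(l==i)[:,::-1].astype(np.float32))); 
X=np.array([onz(c,b,.02) for b in bx])*1000; print(X); e=np.diff(X,axis=0); print(np.degrees(np.arctan2(e[:,1],e[:,0])),np.linalg.norm(e,axis=1))
E
```

```text
cam [ 0.4699 -0.1007  0.3364]
drift_grip [255.2 179.1] 0.72 [ 0.5265 -0.0501  0.011 ]
drift_tip [263.6  95.1] 0.65 [ 0.4538 -0.1055  0.011 ]
7.85 [ 0.5192 -0.0535  0.1929] -137.04806992081225
[ 246  154   21   60 1081] [255.89546716 183.09990749] [ 0.52813773 -0.04752071  0.018     ]
((255.93115234375, 183.34262084960938), (18.43731117248535, 59.3322868347168), 2.935673475265503)
[[561.58433972 -33.1952424   20.        ]
 [509.00340222 -76.6095445   20.        ]
 [496.16012068 -61.28232376  20.        ]
 [548.02503541 -16.93455746  20.        ]]
[-140.45466459  129.96096644   40.53252562] [68.18765735 19.99683916 68.23997183]
```

View pics/w3.png

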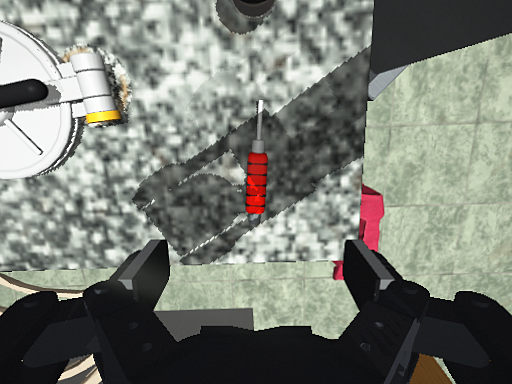

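The punch lies straight below at (256,183), nose up the picture to (262,99), clear all round; the press is at the left with the cap at (102,116). I grasp it.

Emit:
{"api": "play_rows", "payload": {
  "series": [
    {"hand": 1, "tx": 0.02, "ty": -0.05, "tz": -0.9, "turn": -0.85},
    {"hand": 1, "tx": 0, "ty": 0, "tz": -1, "turn": 0},
    {"hand": 1, "tx": 0, "ty": 0, "tz": -1, "turn": 0},
    {"hand": 1, "tx": 0, "ty": 0, "tz": -1, "turn": 0},
    {"hand": 1, "tx": 0, "ty": 0, "tz": -1, "turn": 0},
    {"hand": 1, "tx": 0, "ty": 0, "tz": -0.8, "turn": 0},
    {"hand": 1, "tx": 0, "ty": 0, "tz": -0.6, "turn": 0},
    {"hand": 1, "tx": 0, "ty": 0, "tz": 0, "turn": 0},
    {"hand": 0, "tx": 0, "ty": 0, "tz": 0, "turn": 0},
    {"hand": 0, "tx": 0, "ty": 0, "tz": 0, "turn": 0},
    {"hand": 0, "tx": 0, "ty": 0, "tz": 0, "turn": 0},
    {"hand": 0, "tx": 0, "ty": 0, "tz": 0, "turn": 0},
    {"hand": 0, "tx": 0, "ty": 0, "tz": 0, "turn": 0},
    {"hand": 0, "tx": 0, "ty": 0, "tz": 0, "turn": 0}
  ]
}}

```text
t: 9.25
eef_pos: [0.5207, -0.055, 0.0045]
eef_rot: [[-0.77, -0.638, 0.002], [-0.638, 0.77, -0.001], [-0.001, -0.002, -1.0]]
wrist_force: [-0.0, -0.0, 5.0]
opening: 0.0202
gripper_force: 60.3
```

Emit:
{"api": "play_rows", "payload": {
  "series": [
    {"hand": 0, "tx": 0, "ty": 0, "tz": 0.5, "turn": 0},
    {"hand": 0, "tx": 0, "ty": 0, "tz": 0.8, "turn": 0.45},
    {"hand": 0, "tx": 0.5, "ty": -0.3, "tz": 0, "turn": 0.5},
    {"hand": 0, "tx": 0.6, "ty": -0.35, "tz": 0, "turn": 0.5},
    {"hand": 0, "tx": 0.6, "ty": -0.35, "tz": 0, "turn": 0.5},
    {"hand": 0, "tx": 0.6, "ty": -0.35, "tz": 0, "turn": 0.5},
    {"hand": 0, "tx": 0.6, "ty": -0.35, "tz": 0, "turn": 0.5},
    {"hand": 0, "tx": 0.6, "ty": -0.35, "tz": -0.2, "turn": 0.5},
    {"hand": 0, "tx": 0.5, "ty": -0.28, "tz": -0.45, "turn": 0},
    {"hand": 0, "tx": 0, "ty": 0, "tz": 0, "turn": 0},
    {"hand": 0, "tx": 0, "ty": 0, "tz": 0, "turn": 0},
    {"hand": 0, "tx": 0, "ty": 0, "tz": 0, "turn": 0}
  ]
}}

```text
t: 10.45
eef_pos: [0.639, -0.1243, 0.0232]
eef_rot: [[-0.596, -0.803, -0.0], [-0.803, 0.596, 0.0], [0.0, 0.0, -1.0]]
wrist_force: [-0.4, 1.0, -1.1]
opening: 0.0207
gripper_force: 59.4
```

```bash
python3 look.py w4 drift_tip:.0304 cap_face:.034 drift_grip:.0304; python3 -c "
import cv2;a=cv2.imread('pics/w4.png')[20:260,130:450];cv2.imwrite('pics/w4c.png',cv2.resize(a,(800,600),interpolation=cv2.INTER_CUBIC))"
```

```text
cam [ 0.5993 -0.1797  0.1659]
drift_tip [256.4  81.6] 0.72 [ 0.5919 -0.1892  0.0304]
cap_face [255.6  30.7] 0.62 [ 0.5809 -0.2046  0.034 ]
drift_grip [256.4 268.9] 0.62 [ 0.6463 -0.1159  0.0304]
10.65 [ 0.6395 -0.1244  0.0234] -126.56579628061259
```

View pics/w4c.png

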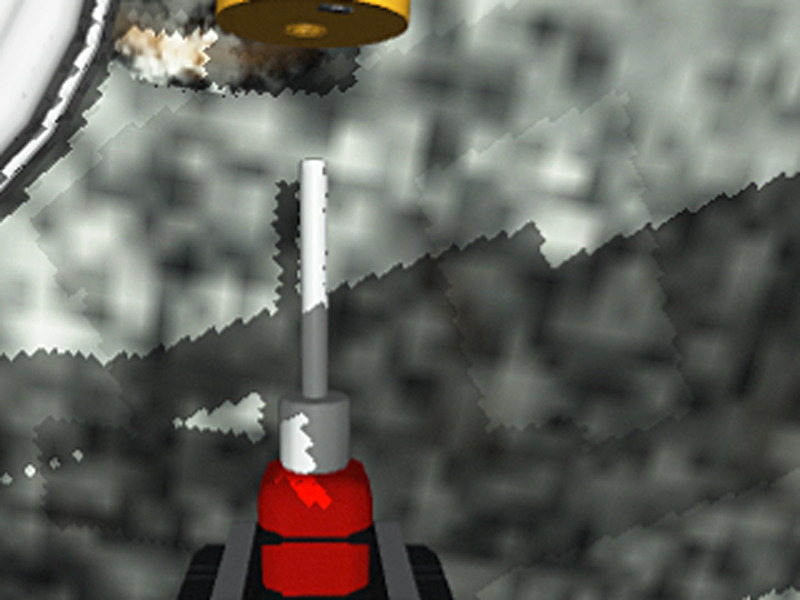

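The cap is at the top (centre x≈313 of the crop), with the hole visible at (305,30) and the mark at (335,9). The nose tip is at (313,160). I shift 1.3 mm towards the plates, raise 0.5 mm and advance gently.

Emit:
{"api": "play_rows", "payload": {
  "series": [
    {"hand": 0, "tx": -0.1, "ty": -0.16, "tz": 0.02, "turn": 0},
    {"hand": 0, "tx": -0.1, "ty": -0.16, "tz": 0, "turn": 0},
    {"hand": 0, "tx": -0.1, "ty": -0.16, "tz": 0, "turn": 0},
    {"hand": 0, "tx": 0, "ty": 0, "tz": 0, "turn": 0},
    {"hand": 0, "tx": 0, "ty": 0, "tz": 0, "turn": 0}
  ]
}}

```text
t: 11.15
eef_pos: [0.6305, -0.1394, 0.0234]
eef_rot: [[-0.597, -0.803, -0.0], [-0.803, 0.597, 0.0], [-0.0, 0.0, -1.0]]
wrist_force: [-0.6, -0.0, -0.5]
opening: 0.0207
gripper_force: 59.4
```

Emit:
{"api": "play_rows", "payload": {
  "series": [
    {"hand": 0, "tx": -0.02, "ty": -0.027, "tz": 0, "turn": 0},
    {"hand": 0, "tx": -0.02, "ty": -0.027, "tz": 0, "turn": 0},
    {"hand": 0, "tx": -0.02, "ty": -0.027, "tz": 0, "turn": 0},
    {"hand": 0, "tx": -0.02, "ty": -0.027, "tz": 0, "turn": 0},
    {"hand": 0, "tx": 0, "ty": 0, "tz": 0, "turn": 0}
  ]
}}

```text
t: 11.65
eef_pos: [0.6282, -0.1424, 0.0234]
eef_rot: [[-0.596, -0.803, -0.0], [-0.803, 0.596, 0.0], [0.0, 0.0, -1.0]]
wrist_force: [-0.4, 0.9, -0.8]
opening: 0.0206
gripper_force: 59.5
```

Emit:
{"api": "play_rows", "payload": {
  "series": [
    {"hand": 0, "tx": -0.02, "ty": -0.027, "tz": 0, "turn": 0},
    {"hand": 0, "tx": -0.02, "ty": -0.027, "tz": 0, "turn": 0},
    {"hand": 0, "tx": 0, "ty": 0, "tz": 0, "turn": 0}
  ]
}}

```text
t: 11.95
eef_pos: [0.627, -0.1441, 0.0234]
eef_rot: [[-0.596, -0.803, -0.0], [-0.803, 0.596, -0.0], [0.0, 0.0, -1.0]]
wrist_force: [-0.4, 0.4, -0.9]
opening: 0.0206
gripper_force: 59.5
```

```bash
python3 look.py w5;  python3 -c "
import cv2;a=cv2.imread('pics/w5.png')[0:150,180:340];cv2.imwrite('pics/w5c.png',cv2.resize(a,(640,600),interpolation=cv2.INTER_CUBIC))"
```

```text
cam [ 0.5872 -0.1994  0.1661]
12.0 [ 0.627  -0.144   0.0234] -126.58829705870494
```

View pics/w5c.png

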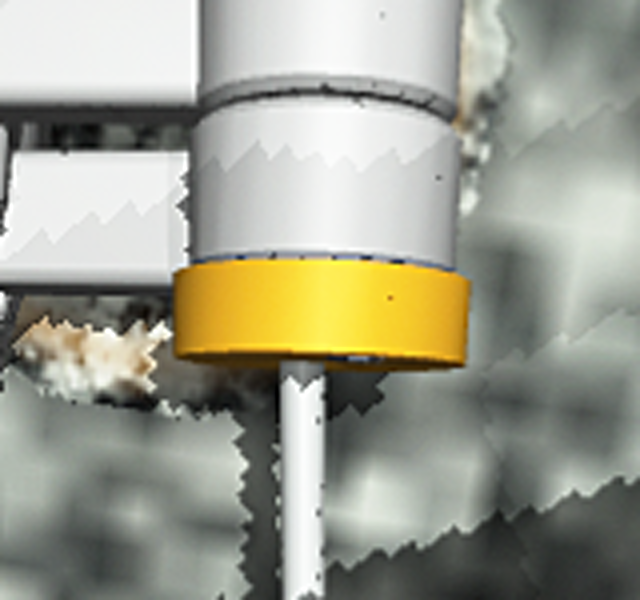

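The nose enters the cap (nose x≈302, cap spans 175–470) with no force felt, so it is in the hole. I'll check the hinge yaw from this picture.

Run:
```python
from h import *; import pickle
np.set_printoptions(precision=4,suppress=True)
c=pickle.load(open('w5.pkl','rb'))
f=lambda x,y:(180+x/4-.4,y/4-.4)
def d(a,b,z=.034):
    A,B=onz(c,f(*a),z),onz(c,f(*b),z); v=B-A; print(A,B,np.degrees(np.arctan2(v[1],v[0])),np.linalg.norm(v))
d((332,90),(323.5,262)); d((203,90),(190,262)); d((461,90),(457,262)); d((302,370),(303,590),.0304)
import itertools
g=cv2.cvtColor(c['color'],cv2.COLOR_RGB2GRAY).astype(float)
hsv=cv2.cvtColor(c['color'],cv2.COLOR_RGB2HSV)
m=(hsv[:,:,1]>200)&(hsv[:,:,2]>120)
for r in (67,72,77,82,86): 
    k=np.where(m[r])[0]; print(r,k.min(),k.max())
for r in (2,8,14,30,36,44,52,58): print(r,g[r,224:236].astype(int),g[r,288:302].astype(int))
```

```text
[ 0.5647 -0.2252  0.034 ] [ 0.5748 -0.2129  0.034 ] 50.58812034394578 0.01593938173385058
[ 0.5751 -0.2329  0.034 ] [ 0.586  -0.2212  0.034 ] 47.13101687292383 0.016017185633072865
[ 0.5543 -0.2175  0.034 ] [ 0.5636 -0.2046  0.034 ] 54.06695721502375 0.01591786114614831
[ 0.5828 -0.2059  0.0304] [ 0.5971 -0.1865  0.0304] 53.63965057964212 0.024031125838186538
67 226 286
72 224 296
77 224 296
82 224 295
86 224 295
2 [242 242 242 244 255 183  99 120 131 137 151 161] [201 193 187 178 168 158 142 136 183 199 185 186 197 209]
8 [242 242 243 245 255 186 102 118 132 142 152 163] [199 192 183 175 165 153 128 173 226 232 224 210 202 198]
14 [243 244 243 246 255 192 104 120 133 144 154 166] [196 189 181 173 162 150 119 175 201 202 205 204 200 196]
30 [ 51  48  47  47  45  53 132 144 156 164 168 175] [200 184 154 110  78 116 120 112 107  96 113 142 162 142]
36 [ 73  75  79  67  90 109 131 143 154 163 169 175] [192 181 175 171 169 148 132 146 205 206 181 168 176 191]
44 [241 145 127  79  93 103 124 136 143 148 154 163] [189 108 148 171 160 140 118 148 137 144 169 151 132 138]
52 [235 124 104  75  88 104 128 138 144 150 158 169] [183 178 172 164 148 126 137 202 218 208 170 154 155 156]
58 [216 220 234 119  83 107 131 140 146 151 161 173] [182 175 168 158 140 121 124 138 141 139 134 133 134 134]
```

Emit:
{"api": "play_rows", "payload": {
  "series": [
    {"hand": 0, "tx": -0.02, "ty": -0.027, "tz": 0, "turn": 0},
    {"hand": 0, "tx": -0.02, "ty": -0.027, "tz": 0, "turn": 0},
    {"hand": 0, "tx": -0.02, "ty": -0.027, "tz": 0, "turn": 0},
    {"hand": 0, "tx": -0.02, "ty": -0.027, "tz": 0, "turn": 0}
  ]
}}

```text
t: 12.4
eef_pos: [0.6246, -0.1473, 0.0234]
eef_rot: [[-0.596, -0.803, 0.0], [-0.803, 0.596, -0.0], [-0.0, -0.0, -1.0]]
wrist_force: [-0.1, -0.7, -1.6]
opening: 0.0204
gripper_force: 59.5
```

Emit:
{"api": "play_rows", "payload": {
  "series": [
    {"hand": 0, "tx": -0.02, "ty": -0.027, "tz": 0, "turn": 0},
    {"hand": 0, "tx": -0.02, "ty": -0.027, "tz": 0, "turn": 0}
  ]
}}

```text
t: 12.6
eef_pos: [0.6234, -0.1489, 0.0234]
eef_rot: [[-0.596, -0.803, 0.0], [-0.803, 0.596, -0.0], [-0.0, -0.0, -1.0]]
wrist_force: [0.4, -0.8, -0.7]
opening: 0.0203
gripper_force: 59.5
```

Emit:
{"api": "play_rows", "payload": {
  "series": [
    {"hand": 0, "tx": -0.02, "ty": -0.027, "tz": 0, "turn": 0},
    {"hand": 0, "tx": -0.02, "ty": -0.027, "tz": 0, "turn": 0}
  ]
}}

```text
t: 12.8
eef_pos: [0.6222, -0.1505, 0.0234]
eef_rot: [[-0.596, -0.803, 0.0], [-0.803, 0.596, 0.0], [-0.0, -0.0, -1.0]]
wrist_force: [1.0, 1.5, -2.0]
opening: 0.0206
gripper_force: 59.5
```

Emit:
{"api": "play_rows", "payload": {
  "series": [
    {"hand": 0, "tx": -0.02, "ty": -0.027, "tz": 0, "turn": 0},
    {"hand": 0, "tx": -0.02, "ty": -0.027, "tz": 0, "turn": 0}
  ]
}}

```text
t: 13.0
eef_pos: [0.6221, -0.1508, 0.0238]
eef_rot: [[-0.596, -0.803, 0.003], [-0.803, 0.596, 0.003], [-0.004, -0.001, -1.0]]
wrist_force: [5.1, 7.4, -0.5]
opening: 0.0207
gripper_force: 59.5
```

Emit:
{"api": "play_rows", "payload": {
  "series": [
    {"hand": 0, "tx": -0.02, "ty": -0.027, "tz": 0, "turn": 0},
    {"hand": 0, "tx": -0.02, "ty": -0.027, "tz": 0, "turn": 0}
  ]
}}

```text
t: 13.2
eef_pos: [0.6219, -0.1514, 0.0241]
eef_rot: [[-0.596, -0.803, 0.005], [-0.803, 0.596, 0.004], [-0.006, -0.002, -1.0]]
wrist_force: [6.6, 8.7, -1.6]
opening: 0.0208
gripper_force: 59.5
```

Emit:
{"api": "play_rows", "payload": {
  "series": [
    {"hand": 0, "tx": -0.02, "ty": -0.027, "tz": 0, "turn": 0},
    {"hand": 0, "tx": -0.02, "ty": -0.027, "tz": 0, "turn": 0}
  ]
}}

```text
t: 13.4
eef_pos: [0.6208, -0.1528, 0.0241]
eef_rot: [[-0.596, -0.803, 0.005], [-0.803, 0.596, 0.004], [-0.007, -0.002, -1.0]]
wrist_force: [5.9, 9.0, -2.6]
opening: 0.0207
gripper_force: 59.5
```

Emit:
{"api": "play_rows", "payload": {
  "series": [
    {"hand": 0, "tx": -0.02, "ty": -0.027, "tz": 0, "turn": 0}
  ]
}}

```text
t: 13.5
eef_pos: [0.6201, -0.1535, 0.0241]
eef_rot: [[-0.596, -0.803, 0.005], [-0.803, 0.596, 0.004], [-0.007, -0.001, -1.0]]
wrist_force: [6.1, 9.5, -2.2]
opening: 0.0212
gripper_force: 59.5
```

Emit:
{"api": "play_rows", "payload": {
  "series": [
    {"hand": 0, "tx": -0.02, "ty": -0.027, "tz": 0, "turn": 0},
    {"hand": 0, "tx": -0.02, "ty": -0.027, "tz": 0, "turn": 0},
    {"hand": 0, "tx": -0.02, "ty": -0.027, "tz": 0, "turn": 0},
    {"hand": 0, "tx": -0.02, "ty": -0.027, "tz": 0, "turn": 0},
    {"hand": 0, "tx": -0.02, "ty": -0.027, "tz": 0, "turn": 0}
  ]
}}

```text
t: 14.0
eef_pos: [0.6171, -0.1575, 0.0241]
eef_rot: [[-0.596, -0.803, 0.005], [-0.803, 0.596, 0.004], [-0.007, -0.001, -1.0]]
wrist_force: [6.6, 9.3, -0.9]
opening: 0.0208
gripper_force: 59.5
```

Emit:
{"api": "play_rows", "payload": {
  "series": [
    {"hand": 0, "tx": -0.02, "ty": -0.027, "tz": 0, "turn": 0},
    {"hand": 0, "tx": -0.02, "ty": -0.027, "tz": 0, "turn": 0},
    {"hand": 0, "tx": -0.02, "ty": -0.027, "tz": 0, "turn": 0},
    {"hand": 0, "tx": -0.02, "ty": -0.027, "tz": 0, "turn": 0},
    {"hand": 0, "tx": -0.02, "ty": -0.027, "tz": 0, "turn": 0}
  ]
}}

```text
t: 14.5
eef_pos: [0.614, -0.1615, 0.024]
eef_rot: [[-0.596, -0.803, 0.005], [-0.803, 0.596, 0.005], [-0.006, -0.001, -1.0]]
wrist_force: [6.1, 10.3, -1.7]
opening: 0.0205
gripper_force: 59.5
```

Emit:
{"api": "play_rows", "payload": {
  "series": [
    {"hand": 0, "tx": -0.02, "ty": -0.027, "tz": 0, "turn": 0},
    {"hand": 0, "tx": -0.02, "ty": -0.027, "tz": 0, "turn": 0},
    {"hand": 0, "tx": -0.02, "ty": -0.027, "tz": 0, "turn": 0},
    {"hand": 0, "tx": -0.02, "ty": -0.027, "tz": 0, "turn": 0},
    {"hand": 0, "tx": -0.02, "ty": -0.027, "tz": 0, "turn": 0},
    {"hand": 0, "tx": -0.02, "ty": -0.027, "tz": 0, "turn": 0},
    {"hand": 0, "tx": -0.02, "ty": -0.027, "tz": 0, "turn": 0},
    {"hand": 0, "tx": 0, "ty": 0, "tz": 0, "turn": 0},
    {"hand": 0, "tx": 0, "ty": 0, "tz": 0, "turn": 0}
  ]
}}

```text
t: 15.4
eef_pos: [0.6096, -0.1673, 0.0239]
eef_rot: [[-0.596, -0.803, 0.004], [-0.803, 0.596, 0.005], [-0.006, -0.001, -1.0]]
wrist_force: [5.5, 9.1, -2.3]
opening: 0.0204
gripper_force: 59.5
```

```bash
python3 look.py w6 cap_face:.034 exit_face:.034 pin_mid:.034; python3 -c "
import cv2;a=cv2.imread('pics/w6.png')[0:200,130:390];cv2.imwrite('pics/w6c.png',cv2.resize(a,(780,600),interpolation=cv2.INTER_CUBIC))"
```

```text
cam [ 0.5692 -0.2233  0.1662]
cap_face [259.  159.6] 0.86 [ 0.5814 -0.2045  0.034 ]
exit_face [266.6  11. ] 0.69 [ 0.5437 -0.2506  0.034 ]
15.6 [ 0.6096 -0.1673  0.0239] -126.60899251961214
```

View pics/w6c.png

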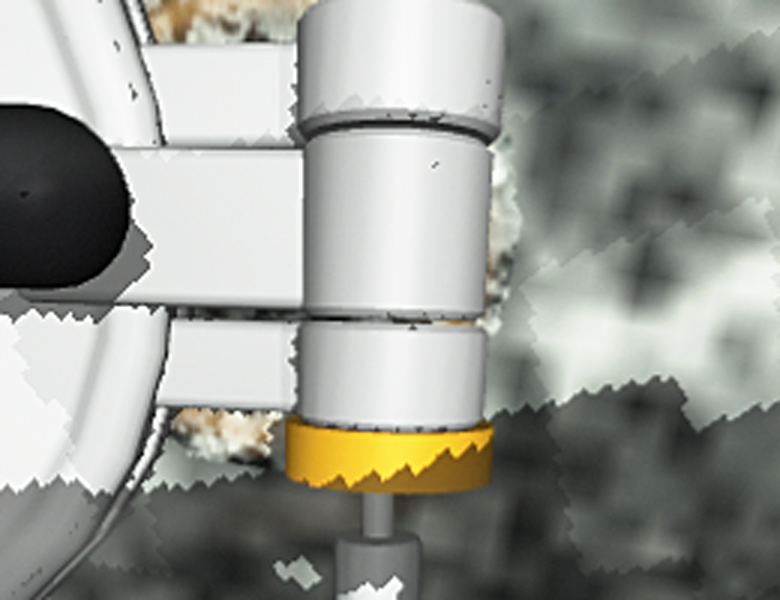

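Step 1 looks met: about 10 mm of nose remains outside the cap, so the tip is near y=+2 mm and the pin has moved about 20 mm. I withdraw straight back and lay the punch down.

Emit:
{"api": "play_rows", "payload": {
  "series": [
    {"hand": 0, "tx": 0.08, "ty": 0.105, "tz": 0, "turn": 0},
    {"hand": 0, "tx": 0.155, "ty": 0.209, "tz": 0, "turn": 0},
    {"hand": 0, "tx": 0.155, "ty": 0.209, "tz": 0, "turn": 0},
    {"hand": 0, "tx": 0.155, "ty": 0.209, "tz": 0, "turn": 0},
    {"hand": 0, "tx": 0.155, "ty": 0.209, "tz": 0, "turn": 0},
    {"hand": 0, "tx": 0.155, "ty": 0.209, "tz": 0, "turn": 0},
    {"hand": 0, "tx": 0.155, "ty": 0.209, "tz": 0, "turn": 0},
    {"hand": 0, "tx": 0.155, "ty": 0.209, "tz": 0, "turn": 0},
    {"hand": 0, "tx": 0.155, "ty": 0.209, "tz": 0, "turn": 0},
    {"hand": 0, "tx": 0.155, "ty": 0.209, "tz": 0, "turn": 0},
    {"hand": 0, "tx": 0.155, "ty": 0.209, "tz": 0, "turn": 0},
    {"hand": 0, "tx": 0, "ty": 0, "tz": -0.2, "turn": 0},
    {"hand": 0, "tx": 0, "ty": 0, "tz": -0.2, "turn": 0},
    {"hand": 0, "tx": 0, "ty": 0, "tz": -0.18, "turn": 0},
    {"hand": 0, "tx": 0, "ty": 0, "tz": 0, "turn": 0},
    {"hand": 0, "tx": 0, "ty": 0, "tz": 0, "turn": 0}
  ]
}}

```text
t: 17.2
eef_pos: [0.6563, -0.1042, 0.0055]
eef_rot: [[-0.596, -0.803, -0.001], [-0.803, 0.596, 0.0], [0.0, 0.001, -1.0]]
wrist_force: [0.8, -0.4, -1.1]
opening: 0.0207
gripper_force: 59.5
```

Emit:
{"api": "play_rows", "payload": {
  "series": [
    {"hand": 0.3, "tx": 0, "ty": 0, "tz": -0.02, "turn": 0},
    {"hand": 0.6, "tx": 0, "ty": 0, "tz": 0, "turn": 0},
    {"hand": 0.6, "tx": 0, "ty": 0, "tz": 0, "turn": 0},
    {"hand": 0.6, "tx": 0, "ty": 0, "tz": 0, "turn": 0},
    {"hand": 0.6, "tx": 0, "ty": 0, "tz": 0.8, "turn": 0},
    {"hand": 0.6, "tx": 0, "ty": 0, "tz": 1, "turn": 0},
    {"hand": 0.45, "tx": 0, "ty": 0, "tz": 1, "turn": 0},
    {"hand": 0.45, "tx": -0.3, "ty": -0.4, "tz": 1, "turn": -0.42},
    {"hand": 0.45, "tx": -0.7, "ty": -0.9, "tz": 0, "turn": 0},
    {"hand": 0.45, "tx": -0.75, "ty": -0.99, "tz": 0, "turn": 0},
    {"hand": 0.45, "tx": -0.75, "ty": -0.99, "tz": 0, "turn": 0},
    {"hand": 0.45, "tx": -0.75, "ty": -0.99, "tz": 0, "turn": 0},
    {"hand": 0.45, "tx": -0.76, "ty": -1, "tz": 0, "turn": 0},
    {"hand": 0.45, "tx": 0, "ty": 0, "tz": 0, "turn": 0},
    {"hand": 0.45, "tx": 0, "ty": 0, "tz": 0, "turn": 0}
  ]
}}

```text
t: 18.7
eef_pos: [0.5362, -0.2626, 0.1196]
eef_rot: [[-0.621, -0.784, 0.001], [-0.784, 0.621, 0.0], [-0.0, -0.0, -1.0]]
wrist_force: [1.3, 0.6, -0.1]
opening: 0.0386
gripper_force: 0.0
```

```bash
python3 look.py w7 exit_face:.034 pin_mid:.034 cup_mid:.0345; python3 -c "
import cv2;a=cv2.imread('pics/w7.png');cv2.imwrite('pics/w7c.png',cv2.resize(a,(800,600),interpolation=cv2.INTER_CUBIC))"
```

```text
cam [ 0.4947 -0.3167  0.2624]
exit_face [259.4 213.4] 0.81 [ 0.5434 -0.2506  0.034 ]
pin_mid [257.3 216.4] 0.86 [ 0.5464 -0.2496  0.034 ]
18.9 [ 0.5371 -0.2612  0.1194] -128.1762583233462
```

View pics/w7c.png

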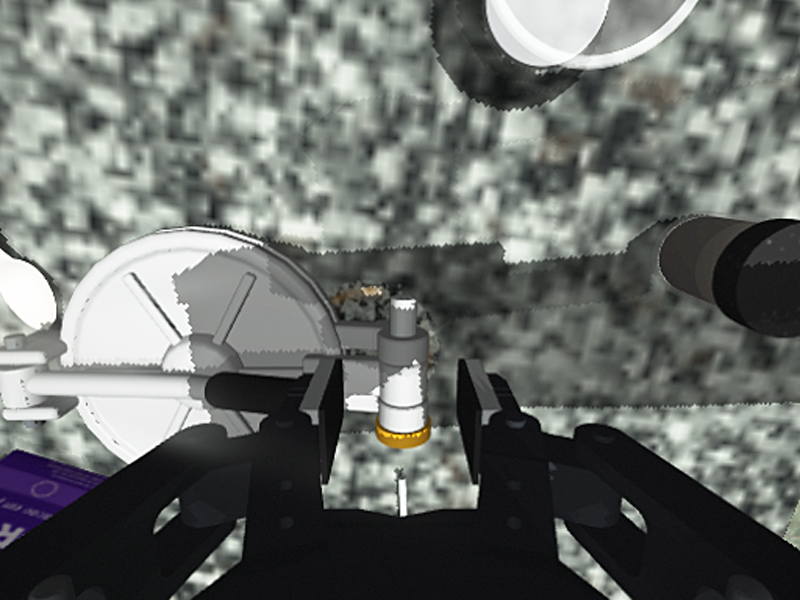

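The pin stands out of the exit end at (404,298–335) in the enlarged view. The nose of the laid-down punch shows at (402,495), and the cup is at the top.

Run:
```python
from h import *; import pickle
np.set_printoptions(precision=4,suppress=True)
c=pickle.load(open('w7.pkl','rb'))
k=.64
n=np.array([.618,.786]);x=np.array([n[1],-n[0]]);T=np.array([.5371,-.2612])
for nm,uv,z in [('front',(404,300),.041),('root',(404,334),.041),('barrel exit',(404,338),.048),('knuckle mid',(404,372),.046),('cap',(404,432),.046)]:
    X=onz(c,np.array(uv)*k,z)[:2]; print(nm,X,'rel TCP along n',(X-T)@n*1000,'x',(X-T)@x*1000)
```

```text
front [ 0.5314 -0.267 ] rel TCP along n -8.08394469974644 x -0.8592007509279713
root [ 0.5427 -0.2528] rel TCP along n 10.06668197577082 x -0.8438340116445932
barrel exit [ 0.5425 -0.2531] rel TCP along n 9.65618370201493 x -0.7850207881325483
knuckle mid [ 0.5544 -0.2379] rel TCP along n 29.00314797034877 x -0.7852099584603651
cap [ 0.576  -0.2105] rel TCP along n 63.86539892269319 x -0.7543360488812509
```

Emit:
{"api": "play_rows", "payload": {
  "series": [
    {"hand": 0.45, "tx": -0.09, "ty": -0.08, "tz": -0.5, "turn": 0},
    {"hand": 0.45, "tx": 0, "ty": 0, "tz": -1, "turn": 0},
    {"hand": 0.45, "tx": 0, "ty": 0, "tz": -1, "turn": 0},
    {"hand": 0.45, "tx": 0, "ty": 0, "tz": -0.7, "turn": 0},
    {"hand": 0.45, "tx": 0, "ty": 0, "tz": -0.28, "turn": 0},
    {"hand": 0.45, "tx": 0, "ty": 0, "tz": 0, "turn": 0},
    {"hand": 0, "tx": 0, "ty": 0, "tz": 0, "turn": 0},
    {"hand": 0, "tx": 0, "ty": 0, "tz": 0, "turn": 0},
    {"hand": 0, "tx": 0, "ty": 0, "tz": 0, "turn": 0},
    {"hand": 0, "tx": 0, "ty": 0, "tz": 0, "turn": 0},
    {"hand": 0, "tx": 0, "ty": 0, "tz": 0, "turn": 0}
  ]
}}

```text
t: 20.0
eef_pos: [0.5337, -0.2645, 0.0162]
eef_rot: [[-0.619, -0.785, -0.0], [-0.785, 0.619, 0.0], [0.0, 0.0, -1.0]]
wrist_force: [-5.2, 2.0, 4.2]
opening: 0.0116
gripper_force: 58.5
```

Emit:
{"api": "play_rows", "payload": {
  "series": [
    {"hand": 0, "tx": -0.1, "ty": -0.13, "tz": 0, "turn": 0},
    {"hand": 0, "tx": -0.1, "ty": -0.13, "tz": 0, "turn": 0},
    {"hand": 0, "tx": -0.1, "ty": -0.13, "tz": 0, "turn": 0},
    {"hand": 0, "tx": -0.1, "ty": -0.13, "tz": 0, "turn": 0}
  ]
}}

```text
t: 20.4
eef_pos: [0.5238, -0.2774, 0.0159]
eef_rot: [[-0.619, -0.785, 0.005], [-0.785, 0.619, 0.005], [-0.007, -0.001, -1.0]]
wrist_force: [4.0, 10.9, 1.4]
opening: 0.0117
gripper_force: 58.3
```

Emit:
{"api": "play_rows", "payload": {
  "series": [
    {"hand": 0, "tx": -0.1, "ty": -0.13, "tz": 0, "turn": 0},
    {"hand": 0, "tx": -0.1, "ty": -0.13, "tz": 0, "turn": 0},
    {"hand": 0, "tx": -0.1, "ty": -0.13, "tz": 0, "turn": 0},
    {"hand": 0, "tx": -0.1, "ty": -0.13, "tz": 0, "turn": 0},
    {"hand": 0, "tx": -0.1, "ty": -0.13, "tz": 0, "turn": 0},
    {"hand": 0, "tx": -0.1, "ty": -0.13, "tz": 0, "turn": 0},
    {"hand": 0, "tx": 0, "ty": 0, "tz": 0, "turn": 0},
    {"hand": 0, "tx": 0, "ty": 0, "tz": 0, "turn": 0}
  ]
}}

```text
t: 21.2
eef_pos: [0.5047, -0.3025, 0.015]
eef_rot: [[-0.622, -0.783, -0.001], [-0.783, 0.622, -0.002], [0.002, -0.0, -1.0]]
wrist_force: [0.1, -0.1, -0.3]
opening: 0.0116
gripper_force: 58.4
```

The pin came free: the pull force rose to about 12 N, then dropped to zero with the opening held. I lift and go over the cup.

Emit:
{"api": "play_rows", "payload": {
  "series": [
    {"hand": 0, "tx": -0.05, "ty": -0.07, "tz": 0.7, "turn": 0},
    {"hand": 0, "tx": 0, "ty": 0, "tz": 1, "turn": 0},
    {"hand": 0, "tx": 0, "ty": 0, "tz": 1, "turn": 0},
    {"hand": 0, "tx": -0.3, "ty": -0.1, "tz": 1, "turn": 0},
    {"hand": 0, "tx": -0.6, "ty": -0.22, "tz": 0.6, "turn": 0},
    {"hand": 0, "tx": -0.6, "ty": -0.22, "tz": 0, "turn": 0},
    {"hand": 0, "tx": -0.6, "ty": -0.22, "tz": 0, "turn": 0},
    {"hand": 0, "tx": -0.6, "ty": -0.22, "tz": 0, "turn": 0},
    {"hand": 0, "tx": -0.6, "ty": -0.22, "tz": 0, "turn": 0},
    {"hand": 0, "tx": -0.65, "ty": -0.25, "tz": 0, "turn": 0},
    {"hand": 0, "tx": 0, "ty": 0, "tz": 0, "turn": 0},
    {"hand": 0, "tx": 0, "ty": 0, "tz": 0, "turn": 0}
  ]
}}

```text
t: 22.4
eef_pos: [0.4165, -0.3114, 0.1421]
eef_rot: [[-0.678, -0.734, -0.037], [-0.733, 0.679, -0.044], [0.058, -0.002, -0.998]]
wrist_force: [0.8, 0.1, -1.4]
opening: 0.0115
gripper_force: 58.4
```

```bash
python3 look.py w8 cup_mid:.0345 pin_mid:.166 salt:0
python3 - <<'E'
from h import *
np.set_printoptions(precision=4,suppress=True)
T=cap('top'); 
for d in robot.pinpoint('top','cup_mid')[:1]: print(d['uv'],onz(T,d['uv'],.0345))
S=cap('side')
for d in robot.pinpoint('side','cup_mid')[:1]: print(d['uv'],onz(S,d['uv'],.0345))
E
```

```text
cam [ 0.3764 -0.3557  0.2885]
cup_mid [262.4 150.8] 0.95 [ 0.3855 -0.3384  0.0345]
pin_mid [254.5 296.4] 0.74 [ 0.4289 -0.3002  0.166 ]
pin_mid [159.3 112.3] 0.34 [ 0.401 -0.387  0.166]
salt [160.2 113.3] 0.57 [ 0.4344 -0.4283  0.    ]
22.6 [ 0.4172 -0.3114  0.1424] -132.69760434094485
[257.3, 222.9] [ 0.3947 -0.3441  0.0345]
```

The last joint hit its limit at this yaw (about -180°), so I turn back about 32° and re-measure.

Emit:
{"api": "play_rows", "payload": {
  "series": [
    {"hand": 0, "tx": 0, "ty": 0, "tz": 0, "turn": -1},
    {"hand": 0, "tx": 0, "ty": 0, "tz": 0, "turn": -1},
    {"hand": 0, "tx": 0, "ty": 0, "tz": 0, "turn": -1},
    {"hand": 0, "tx": 0, "ty": 0, "tz": 0, "turn": -1},
    {"hand": 0, "tx": 0, "ty": 0, "tz": 0, "turn": -1},
    {"hand": 0, "tx": 0, "ty": 0, "tz": 0, "turn": -1},
    {"hand": 0, "tx": 0, "ty": 0, "tz": 0, "turn": -1},
    {"hand": 0, "tx": 0, "ty": 0, "tz": 0, "turn": -1},
    {"hand": 0, "tx": 0, "ty": 0, "tz": 0, "turn": 0},
    {"hand": 0, "tx": 0, "ty": 0, "tz": 0, "turn": 0}
  ]
}}

```text
t: 23.8
eef_pos: [0.4168, -0.3113, 0.1422]
eef_rot: [[-0.963, -0.265, -0.055], [-0.265, 0.964, -0.017], [0.058, -0.002, -0.998]]
wrist_force: [-0.3, -0.9, 0.1]
opening: 0.0119
gripper_force: 58.4
```

```bash
python3 look.py w9 cup_mid:.0345 pin_mid:.173
python3 - <<'E'
from h import *; import pickle
c=pickle.load(open('w9.pkl','rb')); d=robot.outline_of('wrist','cup_mid')[:1]
for q in d: print(q['score'],q['extent'])
print(robot.sense()['joints'],robot.sense()['eef_rot'])
E
```

```text
cam [ 0.3597 -0.3272  0.2887]
cup_mid [238.  155.1] 0.88 [ 0.3858 -0.3367  0.0345]
23.95 [ 0.4167 -0.3113  0.1422] -164.67061726402946
[ -43.39188571   -5.90798696  109.95177989   -2.96448599   77.58358936
 -148.0370438 ] [[-0.96285522 -0.26433564 -0.05510432]
 [-0.26377108  0.96442817 -0.01741021]
 [ 0.0577463  -0.00222859 -0.9983288 ]]
```

Emit:
{"api": "play_rows", "payload": {
  "series": [
    {"hand": 0, "tx": -0.45, "ty": -0.32, "tz": 0, "turn": 0},
    {"hand": 0, "tx": -0.45, "ty": -0.32, "tz": 0, "turn": 0},
    {"hand": 0, "tx": -0.44, "ty": -0.32, "tz": 0, "turn": 0},
    {"hand": 0, "tx": 0, "ty": 0, "tz": 0, "turn": 0},
    {"hand": 0, "tx": 0, "ty": 0, "tz": 0, "turn": 0}
  ]
}}

```text
t: 24.5
eef_pos: [0.3766, -0.3401, 0.1423]
eef_rot: [[-0.963, -0.263, -0.055], [-0.263, 0.965, -0.017], [0.057, -0.002, -0.998]]
wrist_force: [0.6, 1.0, -0.1]
opening: 0.0116
gripper_force: 58.4
```

```bash
python3 look.py w10 cup_mid:.0345 pin_mid:.163
python3 - <<'E'
from h import *; import pickle
np.set_printoptions(precision=4,suppress=True)
T=cap('top')
for l,z in (('cup_mid',.0345),('drift_grip',.011)):
    for d in robot.pinpoint('top',l)[:2]: print(l,d['uv'],d['score'],onz(T,d['uv'],z))
E
```

```text
cam [ 0.3194 -0.3559  0.2888]
cup_mid [255.8 207.3] 0.9 [ 0.3867 -0.3382  0.0345]
pin_mid [255.7 298.9] 0.74 [ 0.3965 -0.3352  0.163 ]
24.65 [ 0.377  -0.3398  0.1422] -164.67353480115034
cup_mid [268.7, 200.6] 0.61 [ 0.3811 -0.3312  0.0345]
cup_mid [182.1, 101.3] 0.24 [ 0.6506 -0.0964  0.0345]
drift_grip [276.0, 263.2] 0.6 [ 0.2147 -0.3515  0.011 ]
drift_grip [183.2, 98.7] 0.59 [ 0.6648 -0.0957  0.011 ]
```

Emit:
{"api": "play_rows", "payload": {
  "series": [
    {"hand": 0, "tx": 0, "ty": 0, "tz": -0.6, "turn": 0},
    {"hand": 0, "tx": 0, "ty": 0, "tz": -0.6, "turn": 0},
    {"hand": 0, "tx": 0, "ty": 0, "tz": -0.6, "turn": 0},
    {"hand": 0, "tx": 0, "ty": 0, "tz": -0.6, "turn": 0},
    {"hand": 0, "tx": 0, "ty": 0, "tz": -0.6, "turn": 0},
    {"hand": 0, "tx": 0, "ty": 0, "tz": -0.5, "turn": 0},
    {"hand": 0, "tx": 0, "ty": 0, "tz": 0, "turn": 0}
  ]
}}

```text
t: 25.5
eef_pos: [0.3754, -0.3386, 0.0348]
eef_rot: [[-0.963, -0.264, -0.058], [-0.264, 0.965, -0.014], [0.06, 0.002, -0.998]]
wrist_force: [-1.4, -0.1, -1.2]
opening: 0.0117
gripper_force: 58.5
```

No contact on the way down. I release and back out.

Emit:
{"api": "play_rows", "payload": {
  "series": [
    {"hand": 0.18, "tx": 0, "ty": 0, "tz": 0, "turn": 0},
    {"hand": 0.24, "tx": 0, "ty": 0, "tz": 0, "turn": 0},
    {"hand": 0.28, "tx": 0, "ty": 0, "tz": 0, "turn": 0},
    {"hand": 0.28, "tx": 0, "ty": 0, "tz": 0, "turn": 0},
    {"hand": 0.28, "tx": 0, "ty": 0, "tz": 0, "turn": 0},
    {"hand": 0.28, "tx": 0, "ty": 0, "tz": 0, "turn": 0},
    {"hand": 0.28, "tx": 0, "ty": 0, "tz": 0.4, "turn": 0},
    {"hand": 0.28, "tx": 0, "ty": 0, "tz": 0.6, "turn": 0},
    {"hand": 0.28, "tx": 0, "ty": 0, "tz": 0.9, "turn": 0},
    {"hand": 0.28, "tx": 0, "ty": 0, "tz": 1, "turn": 0},
    {"hand": 0.28, "tx": 0, "ty": 0, "tz": 1, "turn": 0},
    {"hand": 0.28, "tx": 0, "ty": 0, "tz": 1, "turn": 0},
    {"hand": 0.28, "tx": 0, "ty": 0, "tz": 0, "turn": 0},
    {"hand": 0.28, "tx": 0, "ty": 0, "tz": 0, "turn": 0}
  ]
}}

```text
t: 26.9
eef_pos: [0.3769, -0.3406, 0.1858]
eef_rot: [[-0.963, -0.264, -0.053], [-0.263, 0.965, -0.019], [0.057, -0.005, -0.998]]
wrist_force: [-0.4, -0.2, -0.5]
opening: 0.0239
gripper_force: 0.0
```

```bash
python3 look.py w11 cup_mid:.0345 pin_mid:.01
python3 - <<'E'
from h import *
np.set_printoptions(precision=4,suppress=True)
S=cap('side')
for l,z in (('cup_mid',.0345),('pin_mid',.01),('drift_grip',.011)):
    for d in robot.pinpoint('side',l)[:2]: print(l,d['uv'],d['score'],onz(S,d['uv'],z))
for d in robot.outline_of('side','cup_mid')[:1]: print(d['extent'],[proj(S,[.387+dx,-.338+dy,z]).round() for dx,dy,z in ((0,0,0),(0,0,.069),(.04,-.016,.069),(-.04,.016,.069))])
c=cap('wrist')
print(robot.sense()['opening'],robot.sense()['gripper_force'])
im=c['color'][140:290,190:330]; 
g=cv2.resize(cv2.cvtColor(im,cv2.COLOR_RGB2GRAY),(47,38),interpolation=cv2.INTER_AREA)
for r in g: print(''.join(' .:-=+*#%@'[min(9,v//26)] for v in r))
E
```

```text
cam [ 0.3195 -0.3561  0.3322]
cup_mid [255.7 194.6] 0.72 [ 0.3855 -0.3397  0.0345]
pin_mid [256.5 192.9] 0.6 [ 0.3888 -0.338   0.01  ]
27.05 [ 0.3759 -0.3394  0.1828] -164.71043111107488
cup_mid [254.7, 222.2] 0.69 [ 0.3906 -0.3395  0.0345]
drift_grip [177.7, 257.7] 0.69 [ 0.2108 -0.3568  0.011 ]
[233.7, 198.0, 35.6, 45.1] [array([253., 235.]), array([253., 209.]), array([273., 209.]), array([232., 210.])]
0.02402580294389723 0.0
*++=--=**+==--=**#****#%#+==+*++++=*%%*==+**=++
+++=--=++---==+++++**###***++#*+==+##**+==+*+**
*==-=+****#****++=+******#***%@%#***+===-==**++
*===+**###%%####**###*++***+*%@%*==++++++*###**
*++++***++*#%%%#*#%#*===+****#%#+====##*###%##*
=+*#*++==-+#%%#**#%%@@@@@%%%#+==-+*********+*+=
=+**+======*#*#@@@%%#%%%%%@@@%+--=+++===+++--=-
***+=--=++=*#@@%**#@@@@@@@%*#%@%+----===+**+===
***==++++==%@%**%@@@@@@@@@@@%**%@#--+*#**##*++#
++==+**+=+%@#+*@@@@@###%@@@@@%**#@%====--###**#
*++=+#***@@***%@@@@%%@@%@@@@@@#++*@%--:::+#*=-:
***==+*+%@#**#@@@@@%%@@%@@@@@@@+==+@#::----::::
=#%*+++*@#***%@@@@@@%@@%@@@@@@@*===#@+---::::::
+*##+=+%@+***%@@@@@@%@@%@@@@@@@*+++=@#:--:
[... 443 characters left out ...]
:--:====.-####**##****##* .--==---:..:-+++
--:---::-===- :######*#######* .---::::....-++=
==-==:...===: -##########%%#%*  :--:   .:..:=+=
==--:.. -===. -@@%%%%#*#%%%%@%  :---.   ::-----
--:.....===-  .-+*%@@@@@@@%#+=  .---:   .-=-::-
---.   :==-.  .-::.-=-==+=-=+=   ---:    -=-:-=
==-    :---.   :--::--=--==+%*   :---.   .-===+
=+:   .:---    ::-=--=+====*%#   :=--.    -====
:.  .   .=+.   :-==-:=+*+=+*%#  .-+:       .:::
  ....   .+.  ..:--::-*#*+=*%*  .--   ....   ::
   ..     ..  .:-=-::.=##+---:  ..           .+
           .  .-=+=-:.:---::::. ..            .
.          .  .-+++=-..:.:----. .              
...        .  :--===-:.::-==--: .              
....       . .-:::::::...:--:-= .
```

The pin lies on the cup floor at (.389,-.338), the cup is upright at (.386,-.340), the punch is flat on the table and the hand is clear.

```bash
python3 -c "
from station import robot
print(robot.sign_off())"
```

```text
the job is handed in; nothing more can be done
None
```

The job is handed in at about 27 s of the 69 s allowed: pin driven out about 2 cm and drawn free, now lying in the upright cup, with the punch flat on the table clear of the press. The sign-off gave no verdict, and I did not re-measure the pepper pot, salt shaker or tub.

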